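# Wedge the test manifold off its base plate

## Task

The test manifold is being opened for its O-rings: at one end both cap screws have been swapped for headless guide pins, at the other end the screws are still in and only slackened. Pick up the plastic wedge and push its thin edge into the pry slot at the guide-pin end, never the screwed end, until that end of the manifold just lifts off the base plate by about 3 or 4 mm, and leave the other things on the counter where they are. Finish holding it: do not let go or withdraw, the wedge stays in the gripper's grip and keeps the manifold up while a colleague picks out the O-rings.

Things in the scene. Friction and masses are not known exactly. Their poses are not given: they have to be found in the camera images.
- base: steel base plate fixed to the counter, 96 mm along its x, 240 mm along its y, 12 mm thick; origin at the centre of its underside on the counter, z up. It does not move; its place and yaw differ from run to run.
- manifold: aluminium test manifold, about 0.85 kg, loose and centred on the base plate, axes as the plate's; origin: centre of its underside. Middle block 64 (x) x 110 (y) x 44 mm high; round gauge on top, its top at 127 mm. A flange 14 mm thick at each y end makes it 170 mm long; pins or screws stand in open notches in the flange corners (y +-70, x +-26 mm) with 1.5 mm play.
- left_slot (a point): middle of the upper edge of the pry slot's mouth at the manifold's +y end (manifold x 0, y 85, z 6 mm). The slot is cut in the underside: 28 mm wide (x -14 to 14), 6 mm high above the base plate, 45 mm deep along y. Seated, this point is 18 mm above the counter; its rise is the lift of this end.
- right_slot (a point): the same for the equal slot at the -y end (manifold x 0, y -85, z 6 mm).
- guide_pins: pair of headless steel guide pins, 8 mm thick, 52 mm apart along x, fixed upright in the base plate, 30 mm proud of the flange: they mark the end that may be lifted. Origin midway between them at the top of the base plate, 70 mm from the manifold's centre towards its +y or -y end, which differs from run to run.
- screws: pair of socket-head cap screws with washers (heads 13 mm across, tops 11 mm above the flange), 52 mm apart along x, fixed in the base plate at the other end. The washers stop 1.5 mm above the flange: that end lifts no further. Origin midway between them at the top of the base plate, 70 mm from the manifold's centre.
- wedge: cream plastic wedge, 95 x 20 mm, 45 g, flat on the counter, thin edge away from the robot within 30 degrees. Rear 35 mm: grip block 22 mm high; then the top slopes over 60 mm from 20 mm to a 2 mm edge. Origin: centre of the grip block's underside; x to the thin edge, z up. Flat on the plate it meets the slot's upper edge 13 mm in, then lifts 3 mm per 10 mm.
- wedge_tip (a point): middle of the wedge's thin edge at its underside, 77.5 mm along wedge x from its origin.
- parallel_block: bystander: plain rectangular cream plastic block 60 x 32 x 22 mm, no taper, lying on the counter; origin on its underside, 10 mm from the end nearer the robot.
- second_stage: bystander: titanium-coloured round second stage, 74 mm across and 47 mm high, standing face up behind the base plate; origin at the centre of its underside.
- first_stage: bystander: chrome first stage standing upright, 46 mm across, 89 mm high; origin at the centre of its underside.
- spacer_tube: bystander: white plastic tube standing upright in front of the base plate, 26 mm across, 60 mm high; origin at the centre of its underside.
- effort_knob: bystander: blue anodized knob, 25 mm across, 19 mm high, in front of the base plate; origin at the centre of its underside.
- screw_dish: bystander: round steel dish 88 mm across, 18 mm high, with the two screws that were taken out; origin at the centre of its underside.
There are look-alikes about, which are no part of the job. What is shaped like the wedge but brown is not meant. Of the things that look like the manifold, the smaller one is meant.

How it is judged:
At the end, for the whole second after the job is handed in: Guide-pin end of the manifold lifted 2 to 6 mm off the base plate, at rest, other end up less than 1.5 mm; wedge edge 10 to 50 mm inside that slot and carrying the manifold (over 1 N); fingers gripping the wedge (over 3 N), neither they nor the arm touching the manifold (((distance between guide_pins and left_slot below 0.04 m and z of left_slot in the frame of base between 0.02 and 0.024 m and z of right_slot in the frame of base below 0.0195 m and y of wedge_tip in the frame of manifold between 0.035 and 0.075 m) or (distance between guide_pins and right_slot below 0.04 m and z of right_slot in the frame of base between 0.02 and 0.024 m and z of left_slot in the frame of base below 0.0195 m and y of wedge_tip in the frame of manifold between -0.075 and -0.035 m)) and x of wedge_tip in the frame of manifold between -0.015 and 0.015 m and contact force between wedge and manifold above 1 N and contact force between the fingers and wedge above 3 N and contact force between each of the arm, the fingers and manifold below 0.5 N and linear speed of each of manifold, wedge below 0.01 m/s); the arm keeps its last pose, push and grip.
It fails at once if an end of the manifold is forced up more than 8 mm (z of any of left_slot, right_slot in the frame of base above 0.026 m).
It fails at once if the wedge is pushed into the slot at the screwed end ((distance between screws and left_slot below 0.04 m and y of wedge_tip in the frame of manifold between 0.03 and 0.08 m and z of wedge_tip in the frame of manifold below 0.006 m and x of wedge_tip in the frame of manifold between -0.016 and 0.016 m) or (distance between screws and right_slot below 0.04 m and y of wedge_tip in the frame of manifold between -0.08 and -0.03 m and z of wedge_tip in the frame of manifold below 0.006 m and x of wedge_tip in the frame of manifold between -0.016 and 0.016 m)).
It fails at once if a bystander is moved more than 20 mm (distance of any of parallel_block, second_stage, first_stage, spacer_tube, effort_knob, screw_dish from where it was at the start of the episode above 0.02 m).
It also fails if it takes over 51 s, if anything falls off the work surface, if the arm or the gripper's body presses on something with over 40 N, if the wrist force passes 120 N, or if a joint passes its speed limit or range.

## Robot

A 6-joint arm with a two-finger parallel gripper is mounted at the origin on the work surface. World frame = base frame: x ahead of the robot, y to its left, z up, the work surface at z = 0. Lengths are in m, angles in rad, forces in N, time in s.
With the tool pointing down it reaches from about 0.375 to 0.825 m from the base axis. Payload 5.5 kg.
Tool frame: the origin (TCP) lies on the centre line of the jaws, within the pads' length; the fingertips stand 17 mm ahead of it and the grasp point (between the pads) lies 2 mm behind it; y points along the fingers, z is the direction in which the jaws open and shut, and the axes are right-handed (so a half turn about y gives the same grasp; the last joint's range is limited). The gripper opens to 85 mm and grips with 20 to 120 N. Pads are 22 mm wide; open, the fingers measure 114 mm over their backs; the gripper's body (76 mm by 85 mm) begins 54 mm behind the grasp point. The pads swing forward as they close: fully open they stand 13 mm farther back than shut.
Start: joints at [1.34, 0.314, -0.047, 1.21, 0, 1.571], TCP at [0.137, 0.584, 0.248] pointing down, gripper open.
Joint ranges: [-2.67, 2.67], [-0.69, 1.73], [-1.03, 1.25], [-2.08, 2.16], [-1.42, 1.45], [-3.14, 3.14]. Speed limits (rad/s): [2.39, 2.39, 3.01, 3.14, 3.14, 3.14].

## Interface

Orientations are given as a unit quaternion [w, x, y, z].
In Python, from plant import * gives the robot as it stands.
- The arm moves only by the tool send_rows, never from a script. Its arguments are lists of equal length, an entry for each row: "travel": the shift along the tool's x, y, z in m, a list of three; "turn": the turn about the tool's y in degrees; "claw": the finger opening in m, from 0 to 0.0854. In form: {"travel": [[x, y, z], ...], "turn": [turn, ...], "claw": [claw, ...]}. A call has 1 to 10 rows; each row is the pose to reach, as a shift and turn from the pose commanded when the call began, along the tool's axes at that moment; what a row does not reach only later rows make up. A row lasts 1/12 s, in which the tool goes at most 41.7 mm and 7.16 degrees, less where a joint would pass 70% of its speed; a pose out of reach is approached as far as the arm can. A call with a gripper value outside its range is refused whole. The fingers move at their own pace and stop on an object; "grip_force" is the grip in N (left out, the last holds). Time passes only in rows, so rows that repeat a pose let the fingers close. It gives the time, the measured TCP pose, the force and the opening at its end, in the units of the state.
- get_state(): the state, without advancing time (a new reading comes with each control period).
- capture(name): name is "scene" or "top" or "wrist"; returns a dict with "color" (400x640x3 uint8, red, green, blue), "vfov" (degrees; the focal length in pixels is half the picture's height over the tangent of half this angle, whatever the lens; pixels are square), "cx", "cy" (the principal point, pixels), "R" (3x3) and "t" (3): a world point X has camera coordinates R X + t; the wrist camera has in their place "hand_eye" (4x4, takes a point from camera to tool coordinates, whose origin is the TCP and whose axes are the tool frame's). Camera axes: x right, y down, z forward; pixel columns grow to the right and rows downward; lengths in m; the calibration is good to about 2 mm. A picture is of the moment at which its call begins: read the wrist's pose just before it. There is no depth.
- job_done(): hands the job in, once; it reports no verdict.
The state is a dict: "clock": time; "q": joint angles; "joint_velocities": joint speeds; "joint_efforts": joint torques, N m; "eef_pos": TCP position; "tool_rot": TCP orientation; "wrist_force": force on the tool from outside, world axes, zero at the start; "wrist_torque": the same for the moment, N m; "grip_width": opening from 0.0 (shut) to 1.0 (fully open).
Only numpy, scipy, OpenCV 4.12 (cv2) and the standard library are available. Lean on these libraries where they do the work, as an engineer would, in place of code of your own. Each camera call takes 0.05 s, during which the arm holds its last target. There are 200 camera calls.

## Working session

There is one attempt and no reset: what is moved stays moved. The work goes in short steps, Python scripts to look and compute and a tool call to move; the robot and the scene stay as the last step left them, time stands still between calls to the robot, and variables do not carry over. Pictures are saved under pics/ and viewed, about 8 in all and at most 12, crops included, and the job is handed in when it is done.

Besides the shell and the picture viewer there is one more tool, called after ">>>" as name([rows], argument=value, ...), one row to a line, values as JSON. send_rows: Moves the arm, as the interface text tells. Its arguments: {"type":"object","properties":{"travel":{"type":"array","items":{"type":"array","items":{"type":"number"}}},"turn":{"type":"array","items":{"type":"number"}},"claw":{"type":"array","items":{"type":"number"}},"grip_force":{"type":"number"}},"required":["travel","turn","claw"]}

```bash
ls; mkdir -p pics; python3 - <<'E'
from plant import *
import cv2,pickle
s=get_state();print(s)
for n in ("scene","top"):
    c=capture(n);cv2.imwrite(f"pics/{n}0.png",c["color"][:,:,::-1]);pickle.dump(c,open(f"{n}.pkl","wb"))
    print({k:v for k,v in c.items() if k!="color"})
E
```

```text
pics
{'clock': 0.0, 'q': array([ 1.34001226e+00,  3.14231235e-01, -4.81099371e-02,  1.21021663e+00,
       -5.44895624e-06,  1.57078413e+00]), 'joint_velocities': array([ 0.00028155, -0.00165971, -0.00127172,  0.00201539,  0.0003936 ,
        0.00164634]), 'joint_efforts': array([-5.70238103e-05, -5.39591110e+01,  3.39750016e+01,  1.93398236e-02,
        1.88139143e-04, -6.52047802e-06]), 'eef_pos': array([0.13711477, 0.58353271, 0.24741791]), 'tool_rot': array([-0.70178569,  0.7030234 , -0.08147901,  0.08133942]), 'wrist_force': array([ 0.04160869,  0.38657483, -0.46164587]), 'wrist_torque': array([-0.02970903, -0.04501358, -0.00130799]), 'grip_width': 1.0004229709208827}
{'vfov': 54.916307634314535, 'cx': 318.5495599362141, 'cy': 204.14510876022663, 'R': array([[-0.83168019,  0.55500071, -0.01680091],
       [ 0.35250392,  0.50437248, -0.78825719],
       [-0.42900938, -0.66150027, -0.61511652]]), 't': array([ 0.49325073, -0.11344931,  1.19258881])}
{'vfov': 55.94435322649351, 'cx': 322.0099477951626, 'cy': 201.81298617004606, 'R': array([[-2.09567060e-02, -9.99780046e-01,  8.21718585e-04],
       [-9.91480709e-01,  2.06770431e-02, -1.28601954e-01],
       [ 1.28556677e-01, -3.50979147e-03, -9.91695952e-01]]), 't': array([-0.05689527,  0.55650598,  1.18184422])}
```

View pics/scene0.png

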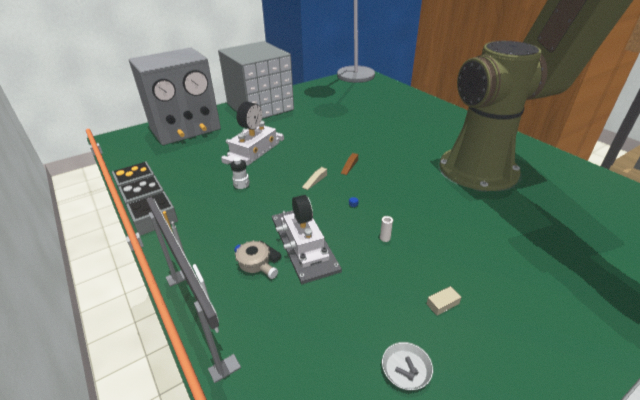

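View pics/top0.png

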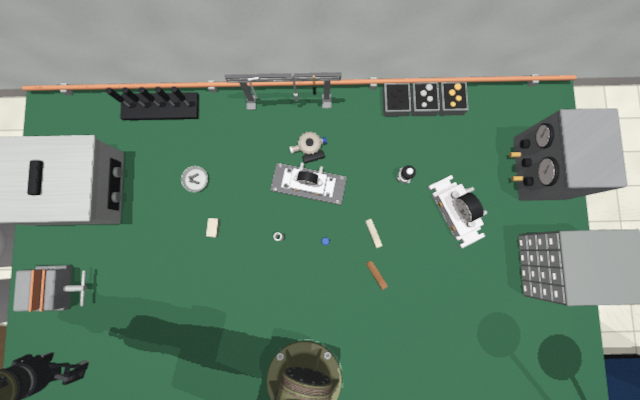

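The scene picture shows the small manifold at (305,235), the cream wedge at (315,178) and the brown one at (350,163). In the top picture the manifold is at (309,183), the wedge at (374,233), the knob at (325,241) and the tube at (278,237). Next I'll enlarge both views.

```bash
cat > h.py <<'E'
import numpy as np,cv2,pickle
def px2w(c,u,v,z):
    f=200/np.tan(np.radians(c["vfov"]/2));d=np.array([(u-c["cx"])/f,(v-c["cy"])/f,1.])
    o=-c["R"].T@c["t"];d=c["R"].T@d;return o+d*(z-o[2])/d[2]
def w2px(c,X):
    f=200/np.tan(np.radians(c["vfov"]/2));p=c["R"]@np.array(X)+c["t"];return f*p[0]/p[2]+c["cx"],f*p[1]/p[2]+c["cy"]
E
python3 - <<'E'
from h import *
t=pickle.load(open("top.pkl","rb"));s=pickle.load(open("scene.pkl","rb"))
a=cv2.resize(t["color"][155:255,262:392],None,fx=6,fy=6,interpolation=cv2.INTER_CUBIC)
b=cv2.resize(s["color"][190:285,265:345],None,fx=6,fy=6,interpolation=cv2.INTER_CUBIC)
cv2.imwrite("pics/topc.png",a[:,:,::-1]);cv2.imwrite("pics/scenec.png",b[:,:,::-1])
hsv=cv2.cvtColor(t["color"],cv2.COLOR_RGB2HSV)
print(t["color"][233,374])
m=((t["color"][...,0]>120)).astype(np.uint8);m[:215]=0;m[255:]=0;m[:,:355]=0;m[:,395:]=0
ct=max(cv2.findContours(m,0,1)[0],key=cv2.contourArea);print(cv2.minAreaRect(ct),cv2.boxPoints(cv2.minAreaRect(ct)))
for p in cv2.boxPoints(cv2.minAreaRect(ct)):print(px2w(t,*p,0.01))
E
```

```text
[223 217 199]
((373.6775207519531, 232.92605590820312), (30.07692527770996, 7.61538553237915), 67.38013458251953) [[364.3787  220.5089 ]
 [371.4083  217.57991]
 [382.97635 245.34322]
 [375.94675 248.2722 ]]
[ 0.49379123 -0.20635461  0.01      ]
[ 0.5029462  -0.22979123  0.01      ]
[ 0.41157914 -0.2640123   0.01      ]
[ 0.40260221 -0.24076117  0.01      ]
```

View pics/topc.png

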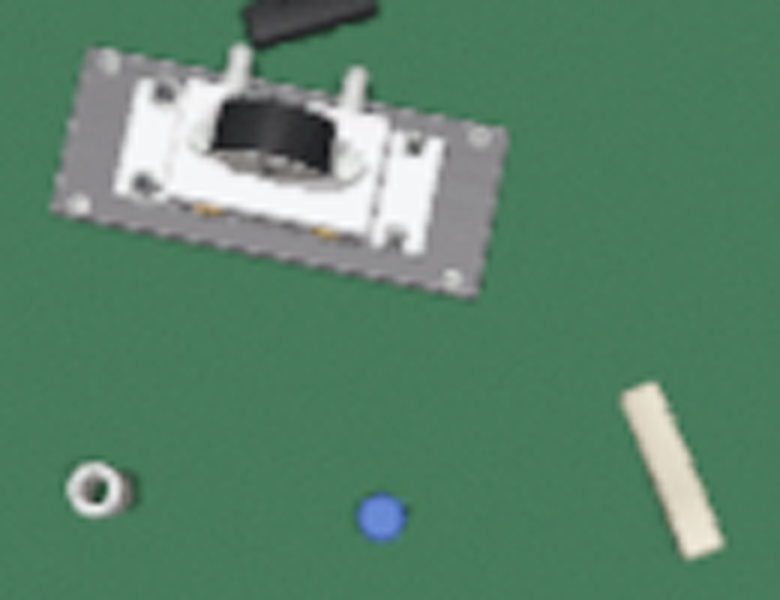

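View pics/scenec.png

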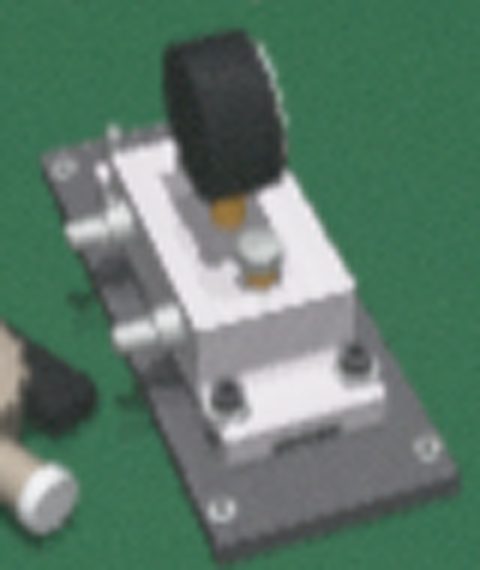

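Black screw heads mark the +y (left) end, and slim pins stand at the -y end, so the wedge goes in from -y. The plate corners in the top crop are (90,47), (508,128), (477,296) and (52,212). I'll fit its pose.

```bash
python3 - <<'E'
from h import *
from scipy.spatial.transform import Rotation as R
t=pickle.load(open("top.pkl","rb"));s=pickle.load(open("scene.pkl","rb"))
P=[px2w(t,262+u/6-.4,155+v/6-.4,.012)[:2] for u,v in [(90,47),(508,128),(477,296),(52,212)]]
P=np.array(P);print(P,[np.linalg.norm(P[i]-P[i-1]) for i in range(4)])
c=P.mean(0);d=P[0]-P[1]+P[3]-P[2];print("centre",c,"yaw deg of +y axis",np.degrees(np.arctan2(d[1],d[0])))
# scene: front corners px crop
for u,v in [(220,550),(460,478),(45,155)]:print(px2w(s,265+u/6-.4,190+v/6-.4,.012))
print(R.from_quat([.7030234,-.08147901,.08133942,-.70178569]).as_matrix().round(3))
E
```

```text
[[ 0.69418246  0.08038698]
 [ 0.64344117 -0.15112385]
 [ 0.54994392 -0.1313538 ]
 [ 0.60152825  0.10185837]] [np.float64(0.09510953297207779), np.float64(0.2370062072893858), np.float64(0.09556458913085471), np.float64(0.23884903013489037)]
centre [ 0.62227395 -0.02505807] yaw deg of +y axis 77.58240097207988
[0.69563513 0.08695445 0.012     ]
[0.60427461 0.10801873 0.012     ]
[ 0.64143265 -0.14607253  0.012     ]
[[ 0.973 -0.     0.229]
 [-0.229 -0.002  0.973]
 [ 0.    -1.    -0.002]]
```

>>> send_rows([
  [0.37,0,-0.205],
  [0.37,0,-0.205],
  [0.37,0,-0.205],
  [0.37,0,-0.205],
  [0.37,0,-0.205],
  [0.37,0,-0.205],
  [0.37,0,-0.205],
  [0.37,0,-0.205],
  [0.37,0,-0.205],
  [0.37,0,-0.205],
], turn=[70,70,70,70,70,70,70,70,70,70], claw=[0.0854,0.0854,0.0854,0.0854,0.0854,0.0854,0.0854,0.0854,0.0854,0.0854])

```text
clock: 0.93
eef_pos: [0.4469, 0.3023, 0.2481]
tool_rot: [-0.527, 0.527, -0.471, 0.471]
wrist_force: [0.7, 1.1, -0.1]
grip_width: 0.999
```

```bash
cat >> h.py <<'E'
from scipy.spatial.transform import Rotation as Rot
def tool(s): return Rot.from_quat(np.roll(s["tool_rot"],-1)).as_matrix()
def go(s,target,xyaw):
    "travel and turn to bring TCP to target with tool x at world yaw xyaw (deg)"
    M=tool(s);d=M.T@(np.array(target)-s["eef_pos"]);y=np.degrees(np.arctan2(M[1,0],M[0,0]))
    print("pos",s["eef_pos"].round(4),"xyaw",y.round(2),"travel",d.round(4),"turn",round((y-xyaw+180)%360-180,2),"q",s["q"].round(2),"down",M[:,1].round(4),"t",s["clock"])
E
python3 -c "
from plant import *;from h import *
s=get_state();go(s,[.49,-.21,.2],-159.3);go(s,[.4245,-.246,.2],-159.3);print(capture('wrist')['hand_eye'].round(3))"
```

```text
pos [0.4469 0.3023 0.2481] xyaw -83.56 travel [ 0.5139  0.0482 -0.0145] turn 75.74 q [ 0.59  0.2  -0.2   1.18  0.    2.05] down [-3.e-04 -1.e-04 -1.e+00] t 0.9333
pos [0.4469 0.3023 0.2481] xyaw -83.56 travel [ 0.5424  0.0482 -0.0837] turn 75.74 q [ 0.59  0.2  -0.2   1.18  0.    2.05] down [-3.e-04 -1.e-04 -1.e+00] t 0.9333
[[ 0.002  0.946  0.323 -0.084]
 [ 0.001 -0.323  0.946 -0.126]
 [ 1.    -0.001 -0.001 -0.001]
 [ 0.     0.     0.     1.   ]]
```

>>> send_rows([
  [0.27,0.02,-0.03],
  [0.27,0.02,-0.03],
  [0.27,0.02,-0.03],
  [0.27,0.02,-0.03],
  [0.27,0.02,-0.03],
  [0.27,0.02,-0.03],
  [0.4,0.04,-0.06],
  [0.4,0.04,-0.06],
  [0.4,0.04,-0.06],
  [0.4,0.04,-0.06],
], turn=[70,70,70,70,70,70,70,70,70,70], claw=[0.0854,0.0854,0.0854,0.0854,0.0854,0.0854,0.0854,0.0854,0.0854,0.0854])

```text
clock: 1.82
eef_pos: [0.4324, -0.1025, 0.2078]
tool_rot: [-0.161, 0.162, -0.688, 0.689]
wrist_force: [1.4, 0.6, -0.8]
grip_width: 0.998
```

```bash
python3 -c "
from plant import *;from h import *
s=get_state();go(s,[.4245,-.246,.2],-159.3)"
```

```text
pos [ 0.4324 -0.1025  0.2078] xyaw -153.6 travel [0.0709 0.0079 0.125 ] turn 5.7 q [-0.23  0.04 -0.47  1.06 -0.    2.45] down [-5.e-04 -5.e-04 -1.e+00] t 1.8167
```

>>> send_rows([
  [0.071,0.008,0.125],
  [0.071,0.008,0.125],
  [0.071,0.008,0.125],
  [0.071,0.008,0.125],
  [0.071,0.008,0.125],
  [0.071,0.008,0.125],
], turn=[5.7,5.7,5.7,5.7,5.7,5.7], claw=[0.0854,0.0854,0.0854,0.0854,0.0854,0.0854])

```text
clock: 2.32
eef_pos: [0.4259, -0.2442, 0.1998]
tool_rot: [0.128, -0.129, 0.696, -0.695]
wrist_force: [-0.2, 0.3, 0.0]
grip_width: 0.999
```

```bash
cat >> h.py <<'E'
def wcam(s,c):
    "wrist capture as world-calibrated camera"
    H=c["hand_eye"];T=np.eye(4);T[:3,:3]=tool(s);T[:3,3]=s["eef_pos"];W=np.linalg.inv(T@H)
    c["R"]=W[:3,:3];c["t"]=W[:3,3];return c
E
python3 - <<'E'
from plant import *;from h import *
s=get_state();c=wcam(s,capture('wrist'));pickle.dump(c,open("w1.pkl","wb"));go(s,[.4245,-.246,.2],-159.3)
for z in (0,.022):print(w2px(c,[.4245,-.246,z]))
cv2.imwrite("pics/w1.png",c["color"][:,:,::-1])
E
```

```text
pos [ 0.4259 -0.2442  0.1998] xyaw -159.04 travel [ 0.002  -0.0002  0.0012] turn 0.26 q [-0.52  0.14 -0.38  1.05  0.    2.25] down [-9.e-04  1.e-03 -1.e+00] t 2.3167
(np.float64(321.5272898173631), np.float64(172.11911495324384))
(np.float64(321.63036949023837), np.float64(177.8067151745554))
```

View pics/w1.png

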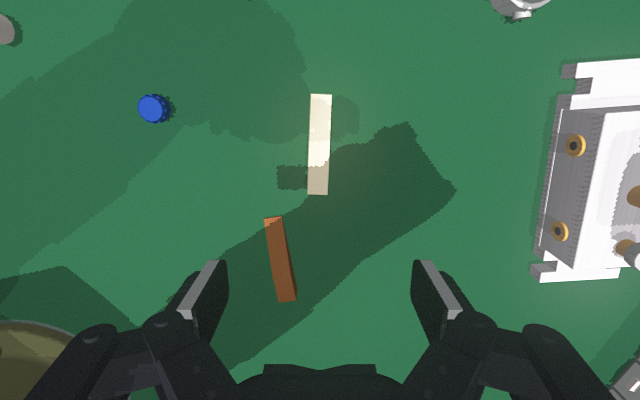

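The wedge runs from its thin edge at (321,94) to its rear at (318,194), with the brown look-alike apart at (280,260). Next I'll fit its pose.

```bash
python3 - <<'E'
from plant import *;from h import *
c=pickle.load(open("w1.pkl","rb"));im=c["color"].astype(int)
m=((im[...,0]>im[...,1]-5)&(im[...,0]>90)&(im[...,2]>70)).astype(np.uint8);m[:85]=0;m[205:]=0;m[:,:290]=0;m[:,350:]=0
ys=[y for y in range(400) if m[y].sum()>8];print(ys[0],ys[-1])
r=lambda y:(np.nonzero(m[y])[0][[0,-1]]+[0,1]).astype(float)
for y in (ys[0],ys[2],ys[0]+20,ys[0]+40,ys[0]+60,ys[0]+80,ys[-3],ys[-1]):print(y,r(y))
f=px2w(c,np.mean(r(ys[3]))-.5,ys[0]-.5,.001);b=px2w(c,np.mean(r(ys[-3]))-.5,ys[-1]+.5,.022)
d=(f-b)[:2];print(f,b,"L",np.linalg.norm(d),"yaw",np.degrees(np.arctan2(d[1],d[0])))
d/=np.linalg.norm(d);o=(f[:2]+b[:2])/2-d*30;print("origin",o)
s=get_state();go(s,[*o,.06],np.degrees(np.arctan2(d[1],d[0]))-180);go(s,[*o,.02],0)
E
```

```text
94 194
94 [311. 328.]
96 [310. 332.]
114 [310. 331.]
134 [310. 330.]
154 [309. 330.]
174 [308. 328.]
192 [308. 328.]
194 [313. 327.]
[ 0.49740951 -0.21746666  0.001     ] [ 0.40690857 -0.24833971  0.022     ] L 0.09562199181544505 yaw 18.83630855103783
origin [-27.94118643  -9.91886895]
pos [ 0.426  -0.2432  0.1999] xyaw -158.95 travel [29.9494  0.1551 -1.158 ] turn 2.21 q [-0.52  0.14 -0.38  1.05  0.    2.26] down [-9.0e-04  1.2e-03 -1.0e+00] t 2.3667
pos [ 0.426  -0.2432  0.1999] xyaw -158.95 travel [29.9494  0.1951 -1.1579] turn -158.95 q [-0.52  0.14 -0.38  1.05  0.    2.26] down [-9.0e-04  1.2e-03 -1.0e+00] t 2.3667
```

>>> send_rows([
  [0.005,0.13,-0.001],
  [0.005,0.13,-0.001],
  [0.005,0.13,-0.001],
  [0.005,0.13,-0.001],
  [0.005,0.13,-0.001],
  [0.005,0.13,-0.001],
], turn=[2.2,2.2,2.2,2.2,2.2,2.2], claw=[0.07,0.06,0.05,0.045,0.045,0.045])

```text
clock: 2.87
eef_pos: [0.4222, -0.244, 0.0717]
tool_rot: [-0.117, 0.116, -0.697, 0.697]
wrist_force: [0.9, -0.1, 0.3]
grip_width: 0.528
```

```bash
python3 - <<'E'
from plant import *;from h import *
s=get_state();go(s,[.421,-.2436,.018],18.8-180);c=wcam(s,capture('wrist'));pickle.dump(c,open("w2.pkl","wb"))
cv2.imwrite("pics/w2.png",c["color"][:,:,::-1])
for p in ([.4238,-.2426,0],[.4972,-.2176,0]):print(w2px(c,p))
E
```

```text
pos [ 0.4222 -0.244   0.0717] xyaw -161.03 travel [ 0.001   0.0537 -0.0008] turn 0.17 q [-0.52  0.25 -0.56  0.75  0.    2.29] down [ 5.e-04 -1.e-04 -1.e+00] t 2.8667
(np.float64(319.14676849962575), np.float64(215.39012823923494))
(np.float64(319.2862123759252), np.float64(92.6975644877239))
```

View pics/w2.png

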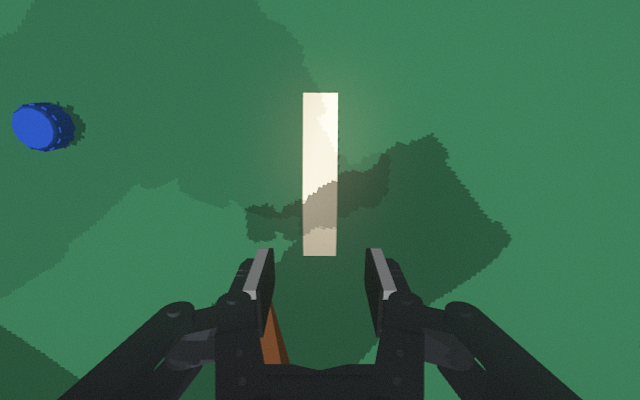

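>>> send_rows([
  [0.001,0.03,0],
  [0.001,0.054,0],
  [0.001,0.054,0],
  [0.001,0.054,0],
  [0.001,0.054,0],
], turn=[0,0,0,0,0], claw=[0.045,0.045,0.045,0.045,0.045])

```text
clock: 3.33
eef_pos: [0.422, -0.2457, 0.0185]
tool_rot: [-0.117, 0.115, -0.697, 0.698]
wrist_force: [0.2, -0.7, 0.6]
grip_width: 0.528
```

>>> send_rows([
  [0,0,0],
  [0,0,0],
  [0,0,0],
  [0,0,0],
  [0,0,0],
  [0,0,0],
  [0,0,0],
  [0,0,0],
], turn=[0,0,0,0,0,0,0,0], claw=[0.03,0.01,0.005,0.005,0.005,0.005,0.005,0.005], grip_force=80)

```text
clock: 4.0
eef_pos: [0.4217, -0.2456, 0.0182]
tool_rot: [-0.117, 0.115, -0.697, 0.698]
wrist_force: [-2.6, 0.9, 10.5]
grip_width: 0.217
```

```bash
python3 - <<'E'
from plant import *;from h import *
s=get_state();go(s,[.421,-.2436,.018],18.8-180);print(s["wrist_force"],s["grip_width"]*85.4)
E
```

```text
pos [ 0.4217 -0.2456  0.0182] xyaw -161.12 travel [ 0.0001  0.0002 -0.0021] turn 0.08 q [-0.53  0.33 -0.62  0.62  0.    2.28] down [ 0.0027 -0.0013 -1.    ] t 4.0
[-2.63407405  0.88558389 10.51406959] 18.497353953633528
```

>>> send_rows([
  [0,-0.03,0],
  [0,-0.06,0],
  [0,-0.09,0],
  [0,-0.09,0],
  [0,-0.09,0],
  [0,-0.09,0],
], turn=[0,0,0,0,0,0], claw=[0.005,0.005,0.005,0.005,0.005,0.005])

```text
clock: 4.5
eef_pos: [0.4204, -0.2449, 0.1065]
tool_rot: [-0.116, 0.116, -0.697, 0.698]
wrist_force: [-0.8, 0.8, -0.9]
grip_width: 0.211
```

```bash
python3 - <<'E'
from plant import *;from h import *
s=get_state();go(s,[.58,-.2125,.11],77.5-180);print(s["wrist_force"],s["grip_width"]*85.4)
c=capture('wrist');cv2.imwrite("pics/w3.png",c["color"][:,:,::-1]);pickle.dump(c,open("w3.pkl","wb"))
E
```

```text
pos [ 0.4204 -0.2449  0.1065] xyaw -161.12 travel [-0.1615 -0.0034  0.0209] turn -58.62 q [-0.53  0.21 -0.53  0.83 -0.    2.28] down [ 6.e-04 -4.e-04 -1.e+00] t 4.5
[-0.78643115  0.83459439 -0.91125899] 18.045595442660385
```

View pics/w3.png

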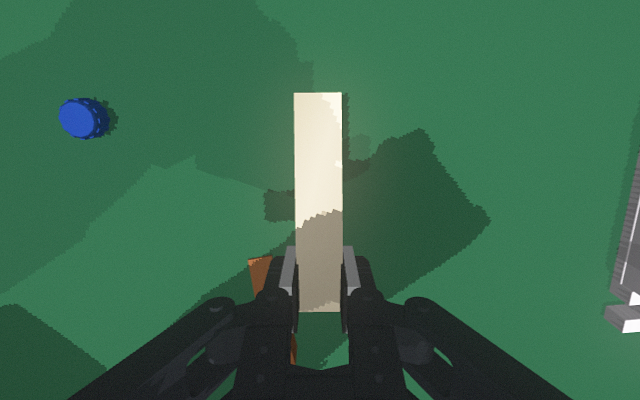

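The wedge is held squarely, with its thin edge at (294–341, 93) and the rear top edge at row 311. I'll check level and offset in the tool frame.

```bash
python3 - <<'E'
from h import *
from scipy.optimize import least_squares
c=pickle.load(open("w3.pkl","rb"));H=c["hand_eye"];f=200/np.tan(np.radians(c["vfov"]/2));im=c["color"].astype(int)
for y in (93,95,110,150,200,240,300,308):
    m=(im[y,:,0]>im[y,:,1]-5)&(im[y,:,0]>90);m[:280]=0;m[360:]=0;n=np.nonzero(m)[0];print(y,n[[0,-1]] if len(n) else None,end=";")
print()
x=318;col=im[:,318];print([(y,*col[y]) for y in (90,91,92,93,94,95)],[(y,*col[y]) for y in range(308,315)])
def proj(X):
    p=H[:3,:3].T@(np.array(X)-H[:3,3]);return f*p[0]/p[2]+c["cx"],f*p[1]/p[2]+c["cy"]
# tool frame: wedge x = -tool x, up = -tool y; origin (a,h), pitch p
def pt(w,a,h,p,v=0): X,Z=w;return [a-(X*np.cos(p)-Z*np.sin(p)),h-(X*np.sin(p)+Z*np.cos(p)),v]
for h in (.0165,.018,.0195):
    r=least_squares(lambda q:[proj(pt((77.5e-3,.001),q[0],h,q[1]))[1]-92.5,proj(pt((-17.5e-3,.022),q[0],h,q[1]))[1]-311.5],[0,0],x_scale=[.01,.01])
    a,p=r.x;print("h",h,"a mm",a*1e3,"pitch deg",np.degrees(p),"tip width",np.ptp([proj(pt((77.5e-3,.002),a,h,p,v))[0] for v in(-.01,.01)]),"tip y",pt((.0775,0),a,h,p))
print(proj(pt((.0775,.001),a,h,p)))
E
```

```text
93 [294 341];95 [294 341];110 [294 341];150 [295 341];200 [295 342];240 [296 342];300 [299 339];308 [299 339];
[(90, np.int64(75), np.int64(128), np.int64(92)), (91, np.int64(80), np.int64(130), np.int64(95)), (92, np.int64(154), np.int64(174), np.int64(138)), (93, np.int64(246), np.int64(235), np.int64(212)), (94, np.int64(239), np.int64(232), np.int64(207)), (95, np.int64(237), np.int64(230), np.int64(207))] [(308, np.int64(156), np.int64(145), np.int64(128)), (309, np.int64(172), np.int64(162), np.int64(141)), (310, np.int64(177), np.int64(167), np.int64(146)), (311, np.int64(166), np.int64(154), np.int64(134)), (312, np.int64(34), np.int64(74), np.int64(53)), (313, np.int64(43), np.int64(80), np.int64(56)), (314, np.int64(48), np.int64(83), np.int64(60))]
h 0.0165 a mm -3.211563898177528 pitch deg -5.79790386455491 tip width 45.51894948943328 tip y [np.float64(-0.0803151053053298), np.float64(0.024329042245099748), 0]
h 0.018 a mm -3.040843237803213 pitch deg 0.2924794049313332 tip width 47.67229913679364 tip y [np.float64(-0.08053983348264625), np.float64(0.01760438525087661), 0]
h 0.0195 a mm -2.858404314033156 pitch deg 2.823109717842397 tip width 48.2804412740187 tip y [np.float64(-0.08026434667142252), np.float64(0.01568292156688982), 0]
(np.float64(320.657618845396), np.float64(93.39038813851727))
```

>>> send_rows([
  [-0.161,-0.004,0.024],
  [-0.161,-0.004,0.024],
  [-0.161,-0.004,0.024],
  [-0.161,-0.004,0.024],
  [-0.161,-0.004,0.024],
  [-0.161,-0.004,0.024],
  [-0.161,-0.004,0.024],
  [-0.161,-0.004,0.024],
  [-0.161,-0.004,0.024],
  [-0.161,-0.004,0.024],
], turn=[-58.6,-58.6,-58.6,-58.6,-58.6,-58.6,-58.6,-58.6,-58.6,-58.6], claw=[0.005,0.005,0.005,0.005,0.005,0.005,0.005,0.005,0.005,0.005])

```text
clock: 5.38
eef_pos: [0.5796, -0.2152, 0.1088]
tool_rot: [0.441, -0.442, 0.553, -0.551]
wrist_force: [-0.1, 0.1, -0.3]
grip_width: 0.217
```

```bash
python3 - <<'E'
from plant import *;from h import *
s=get_state();go(s,[.5805,-.2153,.11],77.5-180);print(s["wrist_force"],s["grip_width"]*85.4)
c=wcam(s,capture('wrist'));pickle.dump(c,open("w4.pkl","wb"));im=c["color"].copy()
ct=np.array([.6227,-.0245]);a=np.radians(77.5);u=np.array([np.cos(a),np.sin(a)]);v=np.array([u[1],-u[0]])
for n,X,Y,z in (("plate+",48,-120,12),("plate-",-48,-120,12),("flange",0,-85,26),("fl+",14,-85,26),("pin+",26,-70,56),("pin-",-26,-70,56),("slot",0,-85,12)):
    p=w2px(c,[*(ct+u*Y/1e3+v*X/1e3),z/1e3]);print(n,np.round(p,1))
cv2.imwrite("pics/w4.png",im[:,:,::-1])
E
```

```text
pos [ 0.5796 -0.2152  0.1088] xyaw -102.63 travel [-0.0001 -0.0012  0.0009] turn -0.13 q [-0.36  0.44 -0.2   0.94  0.    1.44] down [-2.4e-03  9.0e-04 -1.0e+00] t 5.3833
[-0.0817089   0.10683419 -0.25990217] 18.489834548701
plate+ [394.   99.3]
plate- [249.5  99.9]
flange [321.7  38.4]
fl+ [345.5  38.3]
pin+ [375.6  -4.9]
pin- [268.3  -4.3]
slot [321.6  41.6]
```

View pics/w4.png

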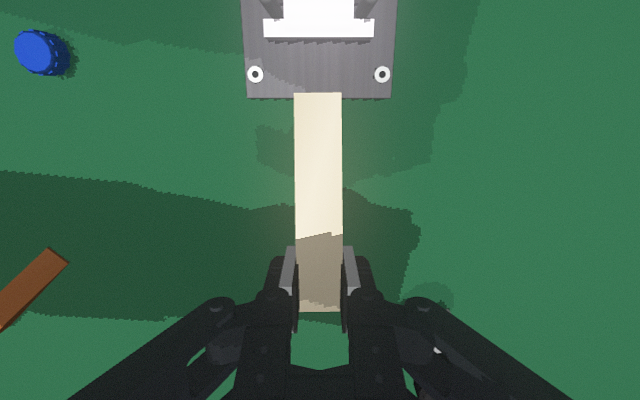

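The plate's near corners are at (247,98) and (392,98), within 1.5 mm of the prediction. The wedge centre line is at column 318 and the flange centre at 318.5, so they are lined up. Now descending.

>>> send_rows([
  [0,0.03,0.001],
  [0,0.06,0.001],
  [0,0.07,0.001],
  [0,0.077,0.001],
  [0,0.077,0.001],
  [0,0.077,0.001],
  [0,0.077,0.001],
], turn=[-0.4,-0.4,-0.4,-0.4,-0.4,-0.4,-0.4], claw=[0.005,0.005,0.005,0.005,0.005,0.005,0.005])

```text
clock: 6.02
eef_pos: [0.5827, -0.2162, 0.0348]
tool_rot: [-0.445, 0.444, -0.549, 0.551]
wrist_force: [-0.1, 0.3, -0.1]
grip_width: 0.215
```

```bash
python3 - <<'E'
from plant import *;from h import *
s=get_state();go(s,[.5935,-.1613,.0315],77.5-180);print(s["wrist_force"],s["grip_width"]*85.4)
c=wcam(s,capture('wrist'));pickle.dump(c,open("w5.pkl","wb"))
cv2.imwrite("pics/w5.png",c["color"][:,:,::-1])
E
```

```text
pos [ 0.5827 -0.2162  0.0348] xyaw -102.15 travel [-0.056   0.0033 -0.001 ] turn 0.35 q [-0.36  0.51 -0.27  0.79 -0.    1.43] down [ 2.2e-03 -8.0e-04 -1.0e+00] t 6.0167
[-0.12655268  0.26089878 -0.14857163] 18.38115791955253
```

View pics/w5.png

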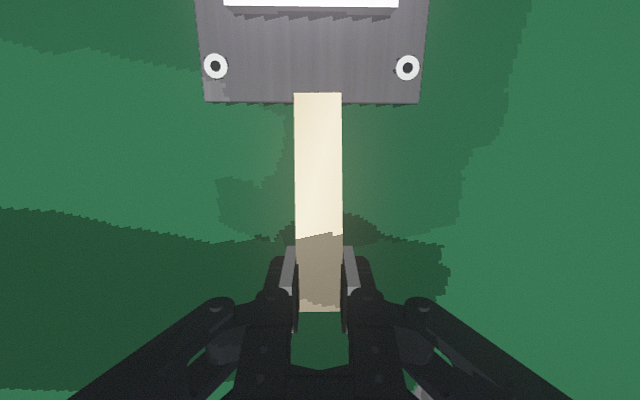

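Wrist view: the plate's near corners are at (204,102) and (420,103), so its centre is at column 312. The tip is at column 318, about 2.7 mm to the right, with about 0.8° of yaw. Correcting both.

>>> send_rows([
  [0,0.003,-0.0038],
  [0,0.003,-0.0038],
  [0,0.003,-0.0038],
  [0,0.003,-0.0038],
], turn=[0.8,0.8,0.8,0.8], claw=[0.005,0.005,0.005,0.005])

```text
clock: 6.4
eef_pos: [0.5778, -0.215, 0.0306]
tool_rot: [-0.441, 0.44, -0.553, 0.553]
wrist_force: [0.8, 0.8, -0.5]
grip_width: 0.212
```

```bash
cat >> h.py <<'E'
def chk(im):
    im=im.astype(int);g=im[...,1]-im[...,0]>12
    for y in (40,70,90):
        n=np.nonzero(~g[y,150:480])[0]+150;r=np.nonzero(np.diff(n)>8)[0]
        print("plate row",y,n[0],n[-1],(n[0]+n[-1])/2,end="; ")
    for x in (215,240,265,370,395,410):
        e=np.nonzero(g[60:130,x])[0];print("edge",x,60+e[0] if len(e) else None,end="; ")
    print()
    cr=(im[...,0]>im[...,1])&(im[...,0]-im[...,2]>12)
    for y in (100,110,140,170,200,225):
        n=np.nonzero(cr[y,270:370])[0]+270
        if len(n):print("wedge",y,n[0],n[-1],(n[0]+n[-1])/2,end="; ")
    n=np.nonzero(cr[:200,318])[0];print("tip row",n[0] if len(n) else None)
E
python3 - <<'E'
from plant import *;from h import *
chk(pickle.load(open("w5.pkl","rb"))["color"])
s=get_state();go(s,[.5935,-.1613,.0315],77.5-180);print(s["wrist_force"])
c=wcam(s,capture('wrist'));pickle.dump(c,open("w6.pkl","wb"));chk(c["color"]);s=get_state();go(s,[.5935,-.1613,.0315],77.5-180)
E
```

```text
plate row 40 198 425 311.5; plate row 70 201 422 311.5; plate row 90 204 419 311.5; edge 215 102; edge 240 103; edge 265 103; edge 370 104; edge 395 104; edge 410 104; 
wedge 100 293 341 317.0; wedge 110 294 340 317.0; wedge 140 295 341 318.0; wedge 170 295 341 318.0; wedge 200 295 341 318.0; wedge 225 295 342 318.5; tip row 92
pos [ 0.5778 -0.215   0.0306] xyaw -102.93 travel [-0.0558 -0.0009  0.0033] turn -0.43 q [-0.36  0.51 -0.29  0.77 -0.    1.44] down [ 3.e-04 -1.e-04 -1.e+00] t 6.4
[ 0.84026337  0.75075056 -0.53505877]
plate row 40 204 437 320.5; plate row 70 207 434 320.5; plate row 90 209 432 320.5; edge 215 104; edge 240 104; edge 265 104; edge 370 104; edge 395 104; edge 410 104; 
wedge 100 293 341 317.0; wedge 110 294 340 317.0; wedge 140 295 341 318.0; wedge 170 295 341 318.0; wedge 200 295 341 318.0; wedge 225 295 342 318.5; tip row 92
pos [ 0.5779 -0.215   0.0305] xyaw -102.92 travel [-0.0558 -0.001   0.0032] turn -0.42 q [-0.36  0.51 -0.29  0.77  0.    1.44] down [ 4.e-04 -1.e-04 -1.e+00] t 6.45
```

>>> send_rows([
  [0,-0.0005,0.0008],
  [0,-0.0005,0.0008],
  [0,-0.0005,0.0008],
  [0,-0.0005,0.0008],
], turn=[0.4,0.4,0.4,0.4], claw=[0.005,0.005,0.005,0.005])

```text
clock: 6.78
eef_pos: [0.5786, -0.2152, 0.0308]
tool_rot: [-0.439, 0.439, -0.555, 0.555]
wrist_force: [-0.6, 0.4, -0.4]
grip_width: 0.214
```

```bash
python3 - <<'E'
from plant import *;from h import *
s=get_state();print(s["wrist_force"])
c=wcam(s,capture('wrist'));chk(c["color"]);s=get_state();go(s,[.5935,-.1613,.0315],77.5-180)
E
```

```text
[-0.58223034  0.37111213 -0.44542534]
plate row 40 200 433 316.5; plate row 70 204 430 317.0; plate row 90 206 428 317.0; edge 215 105; edge 240 105; edge 265 105; edge 370 104; edge 395 103; edge 410 103; 
wedge 100 293 341 317.0; wedge 110 294 340 317.0; wedge 140 295 341 318.0; wedge 170 295 341 318.0; wedge 200 295 341 318.0; wedge 225 295 342 318.5; tip row 92
pos [ 0.5786 -0.2152  0.0308] xyaw -103.32 travel [-0.0558 -0.0007  0.0021] turn -0.82 q [-0.36  0.51 -0.29  0.78  0.    1.45] down [ 0.  0. -1.] t 6.8333
```

>>> send_rows([
  [-0.008,0,0],
  [-0.016,0,0],
  [-0.024,0,0],
  [-0.029,0,0],
  [-0.034,0,0],
  [-0.038,0,0],
  [-0.038,0,0],
  [-0.038,0,0],
], turn=[0,0,0,0,0,0,0,0], claw=[0.005,0.005,0.005,0.005,0.005,0.005,0.005,0.005])

```text
clock: 7.5
eef_pos: [0.5874, -0.1779, 0.0308]
tool_rot: [-0.439, 0.439, -0.554, 0.555]
wrist_force: [-1.2, -0.1, -1.1]
grip_width: 0.215
```

```bash
cat > st.py <<'E'
from plant import *;from h import *
s=get_state();go(s,[.5935,-.1613,.0315],77.5-180);print("F tool",(tool(s).T@s["wrist_force"]).round(2))
ct=np.array([.6227,-.0245]);a=np.radians(77.5);u=np.array([np.cos(a),np.sin(a)]);print("tip y est",((s["eef_pos"][:2]-ct)@u-.001+.0805).round(4))
c=capture('scene');pickle.dump(c,open("s_%d.pkl"%round(100*s["clock"]),"wb"))
w=capture('wrist');im=w["color"];chk(im);cv2.imwrite("pics/w_%d.png"%round(100*s["clock"]),im[:,:,::-1])
E
python3 st.py
```

```text
pos [ 0.5874 -0.1779  0.0308] xyaw -103.29 travel [-0.0176 -0.0007  0.0021] turn -0.79 q [-0.29  0.5  -0.29  0.77 -0.    1.51] down [-0.e+00 -2.e-04 -1.e+00] t 7.5
F tool [ 0.33  1.1  -1.16]
tip y est -0.0779
plate row 40 199 432 315.5; plate row 70 203 429 316.0; plate row 90 205 427 316.0; edge 215 None; edge 240 None; edge 265 None; edge 370 None; edge 395 None; edge 410 None; 
wedge 140 294 341 317.5; wedge 170 294 341 317.5; wedge 200 295 341 318.0; wedge 225 295 341 318.0; tip row 114
```

The tip has disappeared under the flange, with its visible start now at row 114. Advancing slowly.

>>> send_rows([
  [-0.003,0,0],
  [-0.006,0,0],
  [-0.009,0,0],
  [-0.012,0,0],
  [-0.012,0,0],
  [-0.012,0,0],
], turn=[0,0,0,0,0,0], claw=[0.005,0.005,0.005,0.005,0.005,0.005])

```text
clock: 8.1
eef_pos: [0.5895, -0.1693, 0.0309]
tool_rot: [-0.436, 0.44, -0.554, 0.556]
wrist_force: [-2.8, -10.4, -0.3]
grip_width: 0.215
```

```bash
python3 st.py
```

```text
pos [ 0.5895 -0.1693  0.0309] xyaw -103.42 travel [-0.0087 -0.0006  0.002 ] turn -0.92 q [-0.28  0.5  -0.3   0.77 -0.01  1.53] down [-0.0014 -0.0062 -1.    ] t 8.1
F tool [10.79  0.38 -0.32]
tip y est -0.069
plate row 40 198 431 314.5; plate row 70 201 429 315.0; plate row 90 204 427 315.5; edge 215 None; edge 240 None; edge 265 None; edge 370 None; edge 395 None; edge 410 None; 
wedge 140 294 341 317.5; wedge 170 294 341 317.5; wedge 200 294 342 318.0; wedge 225 295 341 318.0; tip row 134
```

View pics/w_810.png

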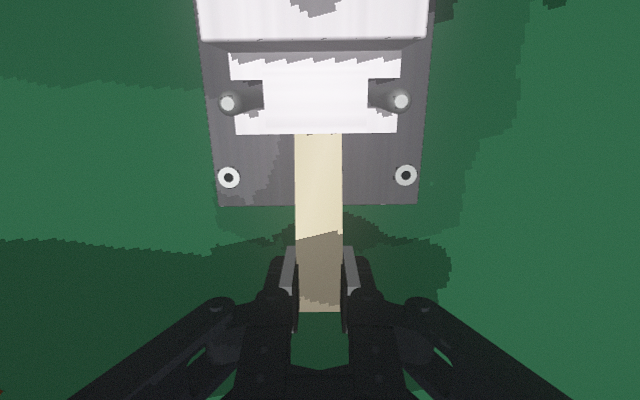

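The pins are at (227,103) and (400,101), confirming the guide-pin end. The flange front edge is at row 133, columns 235–397, and the wedge is centred in it.

>>> send_rows([
  [-0.002,0,0],
  [-0.004,0,0],
  [-0.005,0,0],
  [-0.006,0,0],
  [-0.006,0,0],
  [-0.006,0,0],
], turn=[0,0,0,0,0,0], claw=[0.005,0.005,0.005,0.005,0.005,0.005])

```text
clock: 8.7
eef_pos: [0.5904, -0.1664, 0.0312]
tool_rot: [-0.434, 0.441, -0.553, 0.558]
wrist_force: [-4.3, -18.3, -0.3]
grip_width: 0.214
```

```bash
cat >> st.py <<'E'
g=im.astype(int).min(2);cx=[]
y0=int(np.nonzero(g[90:180,262:290].mean(1)>200)[0][-1])+90
for y in (y0-14,y0-8,y0-4,y0-1):
    n=np.nonzero(g[y,215:420]>190)[0]+215;cx.append((y,n[0],n[-1],n[-1]-n[0]+1))
f=200/np.tan(np.radians(w["vfov"]/2));print("flange edge",y0,cx,"f",f.round(1))
E
python3 st.py; python3 - <<'E'
import cv2,numpy as np
g=cv2.imread("pics/w_810.png").astype(int).min(2);y0=int(np.nonzero(g[90:180,262:290].mean(1)>200)[0][-1])+90
print("before",y0,[(y,*(np.nonzero(g[y,215:420]>190)[0][[0,-1]]+215)) for y in (y0-14,y0-8,y0-4,y0-1)])
E
```

```text
pos [ 0.5904 -0.1664  0.0312] xyaw -103.53 travel [-0.0057 -0.0003  0.0018] turn -1.03 q [-0.27  0.5  -0.3   0.77 -0.01  1.54] down [-0.0022 -0.0119 -0.9999] t 8.7
F tool [18.82  0.52  0.13]
tip y est -0.0661
plate row 40 196 431 313.5; plate row 70 200 428 314.0; plate row 90 203 426 314.5; edge 215 None; edge 240 None; edge 265 None; edge 370 None; edge 395 None; edge 410 None; 
wedge 170 294 341 317.5; wedge 200 295 342 318.5; wedge 225 295 342 318.5; tip row 142
flange edge 141 [(127, np.int64(234), np.int64(395), np.int64(162)), (133, np.int64(234), np.int64(395), np.int64(162)), (137, np.int64(235), np.int64(395), np.int64(161)), (140, np.int64(235), np.int64(370), np.int64(136))] f 321.2
before 133 [(119, np.int64(235), np.int64(396)), (125, np.int64(235), np.int64(396)), (129, np.int64(236), np.int64(396)), (132, np.int64(236), np.int64(394))]
```

```bash
cat > lift.py <<'E'
from h import *;import glob
from scipy.optimize import least_squares
ref=pickle.load(open("s_750.pkl","rb"))
ct=np.array([.6225,-.0235]);a=np.radians(77.5);u=np.array([np.cos(a),np.sin(a)]);v=np.array([u[1],-u[0]])
W=lambda x,y,z:w2px(ref,[*(ct+u*y+v*x),z])
def moved(x,y,z,L,t): # L lift at y=-85, pivot y=+85,z=.012
    th=L/.17;return x,y+t+(z-.012)*th,z-(y-.085)*th
def ecc(A,B,x0,x1,y0,y1):
    g=lambda c:cv2.cvtColor(c,cv2.COLOR_RGB2GRAY).astype(np.float32)
    (dx,dy),r=cv2.phaseCorrelate(g(A)[y0:y1,x0:x1],g(B)[y0:y1,x0:x1],cv2.createHanningWindow((x1-x0,y1-y0),cv2.CV_32F))
    M=np.float32([[1,0,dx],[0,1,dy]])
    cc,M=cv2.findTransformECC(g(A)[y0:y1,x0:x1],g(B)[y0:y1,x0:x1],M,cv2.MOTION_TRANSLATION,(3,200,1e-6),None,1);return M[0,2],M[1,2],cc
P=[((0,0,.115),(290,316,193,225)),((.0,.05,.05),(296,328,236,262)),((.0,.08,.02),(300,328,250,266)),((.048,.11,.0),(320,345,255,280))]
print([np.round(W(*p),0) for p,_ in P])
for fn in sorted(glob.glob("s_*.pkl"),key=lambda n:int(n[2:-4])):
    c=pickle.load(open(fn,"rb"));D=[ecc(ref["color"],c["color"],*b) for _,b in P]
    f=lambda q:np.concatenate([np.array(W(*moved(*p,*q)))-W(*p)-np.array(d[:2]) for (p,_),d in zip(P[:2],D)])
    r=least_squares(f,[0,0],x_scale=1e-3);print(fn,np.round(D,2).tolist(),"lift mm %.2f slide %.2f res %.3f"%(*(r.x*1e3),r.cost**.5))
E
python3 lift.py
```

```text
[array([301., 206.]), array([310., 241.]), array([315., 259.]), array([299., 281.])]
s_750.pkl [[0.01, -0.01, 1.0], [-0.01, 0.01, 1.0], [0.0, -0.0, 1.0], [-0.01, 0.01, 1.0]] lift mm 0.06 slide -0.01 res 0.016
s_810.pkl [[0.36, 0.34, 0.96], [0.18, 0.38, 0.96], [0.15, 0.35, 0.97], [0.13, 0.2, 0.98]] lift mm 1.64 slide 1.37 res 0.061
s_870.pkl [[0.41, 0.38, 0.94], [0.19, 0.39, 0.96], [0.14, 0.35, 0.97], [0.15, 0.2, 0.98]] lift mm 1.85 slide 1.47 res 0.078
```

>>> send_rows([
  [-0.001,0,0],
  [-0.002,0,0],
  [-0.003,0,0],
  [-0.004,0,0],
  [-0.005,0,0],
  [-0.005,0,0],
  [-0.005,0,0],
], turn=[0,0,0,0,0,0,0], claw=[0.005,0.005,0.005,0.005,0.005,0.005,0.005])

```text
clock: 9.38
eef_pos: [0.5912, -0.1637, 0.0314]
tool_rot: [-0.433, 0.442, -0.552, 0.56]
wrist_force: [-6.9, -24.6, 1.7]
grip_width: 0.215
```

```bash
python3 st.py;python3 lift.py|tail -1
```

```text
pos [ 0.5912 -0.1637  0.0314] xyaw -103.6 travel [-0.0028 -0.0001  0.0017] turn -1.1 q [-0.26  0.5  -0.3   0.77 -0.02  1.55] down [-0.0029 -0.0161 -0.9999] t 9.3833
F tool [25.54 -1.3  -0.96]
tip y est -0.0632
plate row 40 195 430 312.5; plate row 70 200 427 313.5; plate row 90 202 425 313.5; edge 215 None; edge 240 None; edge 265 None; edge 370 None; edge 395 None; edge 410 None; 
wedge 170 294 341 317.5; wedge 200 295 342 318.5; wedge 225 295 342 318.5; tip row 149
flange edge 148 [(134, np.int64(238), np.int64(395), np.int64(158)), (140, np.int64(234), np.int64(394), np.int64(161)), (144, np.int64(234), np.int64(394), np.int64(161)), (147, np.int64(234), np.int64(389), np.int64(156))] f 321.2
s_938.pkl [[0.45, 0.4, 0.94], [0.2, 0.38, 0.96], [0.13, 0.37, 0.97], [0.11, 0.2, 0.98]] lift mm 2.26 slide 1.50 res 0.096
```

>>> send_rows([
  [-0.001,0,0],
  [-0.002,0,0],
  [-0.003,0,0],
  [-0.004,0,0],
  [-0.005,0,0],
  [-0.006,0,0],
  [-0.006,0,0],
  [-0.006,0,0],
], turn=[0,0,0,0,0,0,0,0], claw=[0.005,0.005,0.005,0.005,0.005,0.005,0.005,0.005])

```text
clock: 10.15
eef_pos: [0.5922, -0.1604, 0.0316]
tool_rot: [-0.431, 0.442, -0.551, 0.561]
wrist_force: [-8.8, -32.9, 2.7]
grip_width: 0.216
```

```bash
python3 st.py;python3 lift.py|tail -1
```

```text
pos [ 0.5922 -0.1604  0.0316] xyaw -103.7 travel [0.0006 0.0001 0.0015] turn -1.2 q [-0.25  0.5  -0.3   0.77 -0.02  1.56] down [-0.0038 -0.0211 -0.9998] t 10.15
F tool [34.09 -1.95 -0.74]
tip y est -0.0598
plate row 40 193 430 311.5; plate row 70 197 427 312.0; plate row 90 201 425 313.0; edge 215 None; edge 240 None; edge 265 None; edge 370 None; edge 395 None; edge 410 None; 
wedge 170 294 341 317.5; wedge 200 294 342 318.0; wedge 225 295 342 318.5; tip row 157
flange edge 157 [(143, np.int64(241), np.int64(386), np.int64(146)), (149, np.int64(233), np.int64(394), np.int64(162)), (153, np.int64(233), np.int64(394), np.int64(162)), (156, np.int64(234), np.int64(368), np.int64(135))] f 321.2
s_1015.pkl [[0.55, 0.34, 0.96], [0.23, 0.33, 0.96], [0.16, 0.36, 0.97], [0.12, 0.22, 0.98]] lift mm 3.74 slide 1.36 res 0.099
```

```bash
python3 - <<'E'
from h import *
w=cv2.imread("pics/w_1015.png");s=pickle.load(open("s_1015.pkl","rb"))["color"][:,:,::-1]
for n in("750","810","938","1015"):
    im=cv2.imread(f"pics/w_{n}.png").astype(int)[:,318];print(n,[int(x) for x in im[306:318,2]])
a=cv2.resize(s[165:285,245:365],(400,400),interpolation=cv2.INTER_CUBIC)
cv2.imwrite("pics/chk.png",np.hstack([w[:,130:530],a]))
E
```

```text
750 [153, 153, 153, 152, 156, 147, 30, 39, 40, 40, 39, 39]
810 [154, 154, 152, 154, 158, 148, 52, 33, 44, 37, 39, 42]
938 [156, 153, 157, 157, 153, 147, 60, 37, 41, 40, 43, 39]
1015 [156, 150, 154, 154, 157, 149, 90, 39, 42, 40, 45, 40]
```

View pics/chk.png

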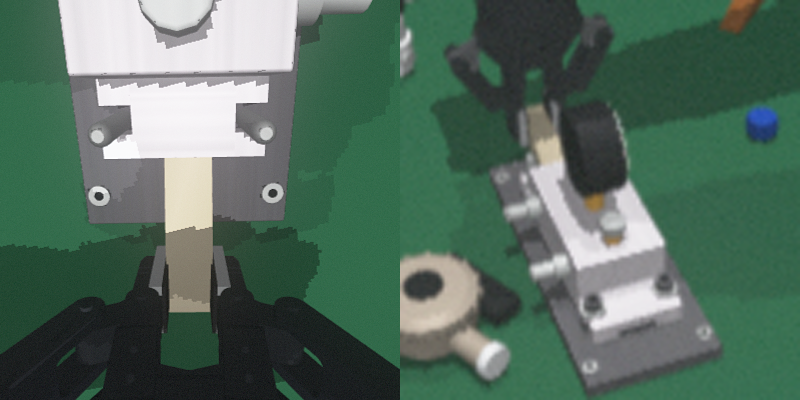

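```bash
python3 - <<'E'
from plant import *
from h import *
c=pickle.load(open("w3.pkl","rb"));H=c["hand_eye"];f=200/np.tan(np.radians(c["vfov"]/2))
for row,lift in ((133.5,1.5),(157.5,2),(157.5,3.5),(157.5,5)):
    d=H[:3,:3]@np.array([(317-c["cx"])/f,(row-c["cy"])/f,1]);o=H[:3,3]
    # flange lower front edge hidden; top front edge at z=26+lift in base; tool tilt .021 ignored->corrected
    zt=.0316-(.026+lift/1e3);X=o+d*((zt-o[1])/d[1]);zt+=.021*X[0] if row>150 else .01*X[0];X=o+d*((zt-o[1])/d[1])
    ins=80.5+X[0]*1e3;print(row,lift,X.round(4),"insertion mm",ins.round(1),"geometric lift",(.3*(ins-13)).round(2))
s=get_state();print(s["wrist_force"],s["joint_velocities"].round(4))
E
```

```text
133.5 1.5 [-0.0652  0.0034 -0.0015] insertion mm 15.3 geometric lift 0.69
157.5 2 [-0.0557  0.0024 -0.0015] insertion mm 24.8 geometric lift 3.55
157.5 3.5 [-0.056   0.0009 -0.0015] insertion mm 24.5 geometric lift 3.45
157.5 5 [-0.0563 -0.0006 -0.0015] insertion mm 24.2 geometric lift 3.35
[ -8.51870602 -33.57158018   2.46158616] [-0.0003 -0.0018 -0.0002  0.0008  0.0018 -0.0001]
```

Three independent estimates put the lift at 3.2–3.7 mm. I'll hold still briefly to confirm it's stable, then hand in.

>>> send_rows([
  [0,0,0],
  [0,0,0],
  [0,0,0],
  [0,0,0],
  [0,0,0],
  [0,0,0],
  [0,0,0],
  [0,0,0],
  [0,0,0],
  [0,0,0],
], turn=[0,0,0,0,0,0,0,0,0,0], claw=[0.005,0.005,0.005,0.005,0.005,0.005,0.005,0.005,0.005,0.005])

```text
clock: 11.08
eef_pos: [0.5922, -0.1604, 0.0316]
tool_rot: [-0.431, 0.442, -0.551, 0.561]
wrist_force: [-8.1, -32.8, 1.2]
grip_width: 0.213
```

```bash
python3 st.py;python3 lift.py|tail -1; python3 -c "
from plant import *
print(job_done())"
```

```text
pos [ 0.5922 -0.1604  0.0316] xyaw -103.7 travel [0.0005 0.0001 0.0015] turn -1.2 q [-0.25  0.5  -0.3   0.77 -0.02  1.56] down [-0.0038 -0.0211 -0.9998] t 11.0833
F tool [33.81 -0.53 -0.13]
tip y est -0.0598
plate row 40 193 430 311.5; plate row 70 197 427 312.0; plate row 90 201 425 313.0; edge 215 None; edge 240 None; edge 265 None; edge 370 None; edge 395 None; edge 410 None; 
wedge 170 294 341 317.5; wedge 200 295 342 318.5; wedge 225 295 342 318.5; tip row 157
flange edge 157 [(143, np.int64(241), np.int64(386), np.int64(146)), (149, np.int64(233), np.int64(394), np.int64(162)), (153, np.int64(233), np.int64(394), np.int64(162)), (156, np.int64(234), np.int64(368), np.int64(135))] f 321.2
s_1108.pkl [[0.55, 0.34, 0.96], [0.21, 0.35, 0.97], [0.13, 0.36, 0.97], [0.12, 0.22, 0.98]] lift mm 3.67 slide 1.40 res 0.103
the job is handed in; nothing more can be done
None
```

I picked up the cream wedge and pushed its thin edge into the slot at the guide-pin end, which is the -y end. The job was handed in at about 11 s with the wedge still gripped and holding the manifold up.

**Lift:** about 3.2–3.5 mm from how far the wedge is in, and 3.7 mm from the shift in the scene camera. The edge is about 24 mm inside the slot and roughly 1.5 mm off its centre line.

**Steadiness:** the pose did not change over the last 0.9 s hold, and the wedge had not slipped in the grip.

**Less certain points:**
- **Push force:** it ended at about 34 N, well above what the manifold's weight should need. I did not find the cause; the manifold had slid about 1.4 mm, so it is probably pressed against its pins.
- **Tool tilt:** under that push the tool leaned about 1.2°.
- **Scene-camera reading:** a patch of the fixed plate also appeared to move 0.1–0.2 pixels, so that lift figure is only good to about 0.5 mm.
- **Not measured:** I did not measure the screwed end's rise or the contact between wedge and manifold. I saw no contact with the bystanders but did not measure their positions.

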